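# Re-pin a car-door hinge in the vice

## Task

Put the car-door hinge back together. Stand the loose zinc-grey door half on the vice jaws with its knuckle between the two ears of the black half, its plate running along the jaws; then take the new bright pin (not the rusty worn one) from the wooden stand and push it down from above through both ears and the knuckle until its head sits flush on the top ear. The pin's flat tongue must drop into a hidden slot in the lower ear, whose angle you cannot see: press lightly, turn the pin until you feel it drop in, then press it gently home, never forcing it. Leave the worn pin and the spray can alone and let go of everything at the end.

Things in the scene. Friction and masses are not known exactly. Their poses are not given: they have to be found in the camera images.
- ear_top (a point): Where the pin's axis meets the top of the black hinge half's upper ear; the pin goes straight down here. Below it: upper ear to -8 mm (13.5 mm bore with a snug sprung nylon sleeve that drags on the shank with 2 to 10 N), gap 31 mm, lower ear -39 to -47 mm. Ears 32 mm wide, from an upright plate, 46 mm wide (y), face 17 mm to the -x side of the axis; the gap is open to +x, +y, -y.
- key_top (a point): Same axis, 41 mm below ear_top, inside the lower ear (2 mm under its top): from here to its underside the hole is a slot 13.5 x 6 mm. Its length lies along the vice's y or up to 1 rad to either side, neither seen nor measured. Unless the tongue lies within about 0.1 rad of it, it stops here, head 8.5 mm short of home; turned under 5 to 15 N it drops in. Forced with over 80 N it is spoilt.
- vice: Blue drill-press vice, bolted down, that holds the black hinge half; origin on the bench right under the pin axis, z up. Its 124 mm jaws lie along y, from -28 to +96 mm. Its screw points to -x, with a tommy bar 221 mm out, up to 90 mm high.
- jaw_top (a point): A point on the flat jaw tops, 66 mm above the bench, 59 mm below ear_top and 50 mm to +y of the pin axis: where the door half's plate comes to rest. The fixed jaw's top runs from the hinge plate, 17 mm to the -x side of the pin axis, to 42 mm on the +x side, under the ears; the moving jaw is as high, behind the plate. Axes as vice.
- door_half: Loose grey door half of the hinge, about 0.4 kg, standing on its foot; origin at foot level right under the knuckle's bore axis, z up. From the knuckle an upright plate 8 mm thick runs along +y, full height (0 to 56 mm) from y = 24 to 77 mm, ending in a cross flange 46 mm wide (x), 6 mm thick. In place, its +y lies along the vice's +y (within 10 degrees), the plate resting on the jaws.
- knuckle_top (a point): Top of the door half's knuckle on its bore axis, 49.5 mm above the foot. The knuckle is an upright tube 28 mm across with a 13.5 mm bore, 28 mm long, from 21.5 to 49.5 mm above the foot: with the foot on the jaw tops it slides in level between the ears with 1.5 mm to spare above and below, and its side is 3 mm from the hinge plate when in line.
- web_top (a point): Middle of the top edge of the door half's plate, 50 mm along +y from the bore axis and 56 mm above its foot, near its centre of mass: the place to pinch it from above, across its 8 mm thickness (along its x). Axes as door_half.
- new_pin: Bright new pin, 70 g, hung by its head in the stand. Origin on its axis at the head's underside, z up. Shank 12 mm; from -38 to -49.5 mm a flat tongue, 11 mm wide along its x, 5 mm thick, blunt at the end. Head: flange 22 mm wide, 3 mm thick, then a square boss, 14 mm across flats (facing x and y), from 3 to 18 mm above the origin, to be gripped; a dark line on top runs along the tongue.
- worn_pin: The old pin, same shape, brown with rust, in another hole of the stand. Not to be used or moved.
- pin_stand: Fixed wooden block 60 x 168 x 64 mm, origin under its middle, z up. Four 17 mm holes in a row along y at -63, -21, 21 and 63 mm, for the two pins and a punch with a blue head 16 mm across and 45 mm high; which hole holds which varies. There is room for fingers along the block's x.
- spray_can: Red spray can 60 mm across, 190 mm tall, upright at the back left of the bench; origin under its middle. A bystander.
Not all that is in view belongs to the job. Of the things shaped like the door_half, the grey one is meant.

How it is judged (in metres and radians):
On the way, in this order (a step that is already met when the one before it is completed fails the run):
1. the door half stands on the jaws with its knuckle between the ears, its bore within 6 mm of in line (horizontal distance between door_half and ear_top below 0.006 m and z of door_half in the frame of ear_top between -0.0635 and -0.0545 m), for 0.2 s.
2. the new pin is down through both ears and the knuckle, head on the top ear (z of new_pin in the frame of ear_top below 0.0015 m and horizontal distance between new_pin and ear_top below 0.0025 m and horizontal distance between door_half and ear_top below 0.0035 m), for 0.2 s.
At the end, for the whole second after the job is handed in: New pin upright (0.05 rad), in line with the ears (2.5 mm), head within 1.5 mm of the top ear, through the knuckle of the door half, which stands on the jaws, plate along them (0.35 rad), bore in line (3.5 mm); both still. Worn pin within 20 mm, spray can within 30 mm of their starts (all of step 2 and z of new_pin in the frame of ear_top above -0.003 m and angle between the z axis of new_pin and the z axis of ear_top, either way round below 0.05 rad and z of door_half in the frame of ear_top between -0.0635 and -0.0545 m and angle between door_half's own z axis and vertical below 0.1 rad and linear speed of each of new_pin, door_half below 0.02 m/s and distance of worn_pin from where it was at the start of the episode below 0.02 m and distance of spray_can from where it was at the start of the episode below 0.03 m and angle between the y axis of door_half and the y axis of vice, either way round below 0.35 rad); the robot touches nothing.
It fails at once if the new pin is forced against the hinge or the vice with more than 80 N (contact force between new_pin and vice above 80 N).
It fails at once if the door half is rammed against the hinge or the vice with more than 100 N (contact force between door_half and vice above 100 N).
It fails at once if the worn pin is moved by more than 20 mm (distance of worn_pin from where it was at the start of the episode above 0.02 m).
It fails at once if the spray can is moved by more than 30 mm (distance of spray_can from where it was at the start of the episode above 0.03 m).
It also fails if it takes over 72 s, if anything falls off the work surface, if the arm or the gripper's body presses on something with over 40 N, if the wrist force passes 120 N, or if a joint passes its speed limit or range.

## Robot

A 7-joint arm with a two-finger parallel gripper is mounted at the origin on the work surface. World frame = base frame: x ahead of the robot, y to its left, z up, the work surface at z = 0. Lengths are in mm, angles in rad, forces in N, time in s.
With the tool pointing down it reaches from about 400 to 900 mm from the base axis. Payload 5.6 kg.
Tool frame: the origin (TCP) lies midway between the tips of the shut fingers; the grasp point (between the pads) lies 19 mm behind it; z points along the fingers, y is the line along which they close (so a half turn about z gives the same grasp; the last joint's range is limited). The gripper opens to 92 mm and grips with 3 to 60 N. Pads are 20 mm wide; open, the fingers measure 128 mm over their backs; the gripper's body (75 mm by 189 mm) begins 69 mm behind the grasp point.
Start: joints at [1.261, 0.468, -0.012, 1.603, 0.006, 1.071, -0.056], TCP at [171.326, -627.023, 175.392] pointing down, gripper open.
Joint ranges: [-2.53, 2.53], [-0.31, 2.02], [-1.57, 1.55], [0.28, 2.44], [-1.29, 4.43], [0.15, 1.84], [-2.92, 2.92]. Speed limits (rad/s): [2.57, 2.57, 3.14, 3.14, 3.14, 3.14, 3.14].

## Interface

Orientations are given as a rotation vector (axis times angle).
In Python, from cell import robot, grip, kin, viewer gives the robot as it stands. Calls block until the motion is done:
- robot.movep(position, orientation): joint-space move of the TCP to a pose.
- robot.servo_line(position, feed=150, rotation=None): straight line of the TCP; rotation=None keeps the orientation; feed is the mean speed in mm/s.
- robot.goto_joints(angles): joint-space move.
- grip(opening, newtons=None): opening from 0.0 (shut) to 1.0 (fully open); newtons is the grip in N (None keeps the last); returns when the fingers have stopped.
- robot.hold(seconds).
- kin.ik(position, orientation): joint angles nearest the present ones, or None.
- robot.observe(): the state.
- viewer.read_camera(name): name is "scene" or "top"; returns the picture (384x512x3 uint8, red, green, blue); there is no depth.
- viewer.camera_info(name): a dict with "camera_matrix" (3x3 intrinsics, pixels), "k1" (the pictures are not rectified: a ray, as slopes to the right and down, at radius r is drawn at 1 + k1 r^2 times it, then the intrinsics apply), "R" (3x3) and "t" (3): a world point X has camera coordinates R X + t. Camera axes: x right, y down, z forward; pixel columns grow to the right and rows downward; lengths in mm; the calibration is good to about 2 mm. A picture is of the moment at which its call begins. camera_info takes no time and is no camera call.
A pose or a line that the arm cannot do raises robot.IKError and nothing moves.
- robot.job_done(): hands the job in; it is judged then, once.
Trained networks look in the newest picture that a camera, given by its name, has taken for a name from the list of things; names that differ only in an ending like _2 or _b are one class to them, and where a whole thing is asked for, a point or a joint stands for the part that bears it (a point fixed in the world has none). Each returns a list of dicts, best first, with "confidence" (0 to 1); they miss things now and then, are a little off and sometimes report something else, mostly with a low value. They report only what shows in the picture. A call takes as long as a camera call. They do not tell look-alikes from the thing itself.
- viewer.silhouettes(name, camera): "mask" (384x512 bool, what is visible of it).
- viewer.pinpoint(name, camera): "at" ([x, y, z] in mm, in the coordinates of the camera as it stood for that picture, good to about 4 mm: a listed point, or the origin of a listed thing).
The state is a dict: "t": time; "joints": joint angles; "joint_velocities": joint speeds; "joint_torque": joint torques, N m; "tcp_pos": TCP position; "tcp_rot": TCP orientation; "contact_force": force on the tool from outside, world axes, zero at the start; "wrist_torque": the same for the moment, N m; "grip_width": opening from 0.0 (shut) to 1.0 (fully open); "grip_force": force on a finger pad.
Only numpy, scipy, OpenCV 4.12 (cv2) and the standard library are available. Lean on these libraries where they do the work, as an engineer would, in place of code of your own. Each camera call takes 0.05 s, during which the arm holds its last target. There are 200 camera calls.

## Working session

There is one attempt and no reset: what is moved stays moved. The work goes in short steps, each a Python script; the robot and the scene stay as the last script left them, time stands still between calls to the robot, and variables do not carry over. Pictures are saved under pics/ and viewed, at most 11 in all, crops included, and the job is handed in when it is done.

```bash
ls; mkdir -p pics
cat > h.py <<'E'
import numpy as np, cv2
from cell import robot, grip, kin, viewer
def w(c,p):
    i=viewer.camera_info(c); return np.array(i["R"]).T@(np.array(p)-np.array(i["t"]))
def px(c,X):
    i=viewer.camera_info(c); q=np.array(i["R"])@np.array(X,float)+np.array(i["t"]); s=q[:2]/q[2]
    s=s*(1+i["k1"]*(s@s)); K=np.array(i["camera_matrix"]); return K[:2,:2]@s+K[:2,2]
def ray(c,uv,z):
    """world point at height z seen at pixel uv"""
    i=viewer.camera_info(c); K=np.array(i["camera_matrix"]); d=(np.array(uv,float)-K[:2,2])/np.diag(K)[:2]; s=d.copy()
    for _ in range(20): s=d/(1+i["k1"]*(s@s))
    R=np.array(i["R"]); o=-R.T@np.array(i["t"]); v=R.T@np.array([s[0],s[1],1]); return o+v*(z-o[2])/v[2]
E
python3 - <<'E'
from h import *
for c in("scene","top"):
    im=viewer.read_camera(c); cv2.imwrite(f"pics/{c}0.png",cv2.resize(im[:,:,::-1],(800,600),interpolation=cv2.INTER_CUBIC))
    i=viewer.camera_info(c); print(c,-np.array(i["R"]).T@np.array(i["t"]),i["k1"])
    for n in "ear_top jaw_top vice door_half knuckle_top web_top new_pin worn_pin pin_stand spray_can".split():
        for r in viewer.pinpoint(n,c)[:3]:
            X=w(c,r["at"]); print(c,n,round(r["confidence"],2),X.round(1),px(c,X).round())
print(robot.observe())
E
```

```text
pics
scene [1592.52745365 -162.0915788   744.92375987] -0.09855947441872501
scene ear_top 0.9 [541.4  57.4 125.5] [245. 183.]
scene ear_top 0.52 [507.6 281.9  49.4] [303. 188.]
scene ear_top 0.51 [5.375e+02 5.510e+01 1.000e-01] [245. 213.]
scene jaw_top 0.59 [522.8 108.1  69.4] [259. 192.]
scene vice 0.93 [540.   55.4  -3. ] [246. 214.]
scene vice 0.72 [531.1 324.4  59.5] [316. 187.]
scene door_half 0.6 [436.9 585.9   1.1] [366. 179.]
scene door_half 0.55 [512.2 281.   -0.6] [303. 200.]
scene door_half 0.51 [435.1 443.2   4. ] [334. 183.]
scene knuckle_top 0.88 [509.9 284.7  47. ] [304. 188.]
scene knuckle_top 0.66 [443.9 581.3  49. ] [367. 169.]
scene knuckle_top 0.52 [617.8 495.1  45.8] [369. 195.]
scene web_top 0.81 [534.9 324.9  58.7] [317. 187.]
scene web_top 0.61 [409.  622.5  59.4] [372. 162.]
scene web_top 0.6 [655.1 461.9  56.1] [367. 199.]
scene new_pin 0.41 [ 556.5 -313.3   66.8] [136. 216.]
scene worn_pin 0.63 [ 554.3 -273.1   63.5] [148. 215.]
scene pin_stand 0.64 [ 554.2 -336.3    2.4] [132. 233.]
scene spray_can 0.75 [698.5 325.9  -4.9] [334. 227.]
top [ 421.26553029  
[... 994 characters left out ...]
: array([ 1.26097757,  0.46749159, -0.0116002 ,  1.60270073,  0.00600801,
        1.07141803, -0.05628125]), 'joint_velocities': array([-0.00133116,  0.00055769,  0.00075718, -0.00151135,  0.00183689,
       -0.00122883, -0.00056155]), 'joint_torque': array([-1.92370626e-04, -5.20425940e+01, -1.20487937e-02, -2.44055164e+01,
       -5.65624656e-02,  1.13328412e-02,  2.67496165e-05]), 'tcp_pos': array([ 171.33611679, -627.01422227,  175.39751856]), 'tcp_rot': array([ 3.11366200e+00,  4.17796760e-01, -6.72673429e-05]), 'contact_force': array([0.02641619, 0.00819614, 0.1015406 ]), 'wrist_torque': array([-0.01647584,  0.02711348, -0.03354336]), 'grip_force': 0.0, 'grip_width': 1.002896180810911}
```

View pics/scene0.png

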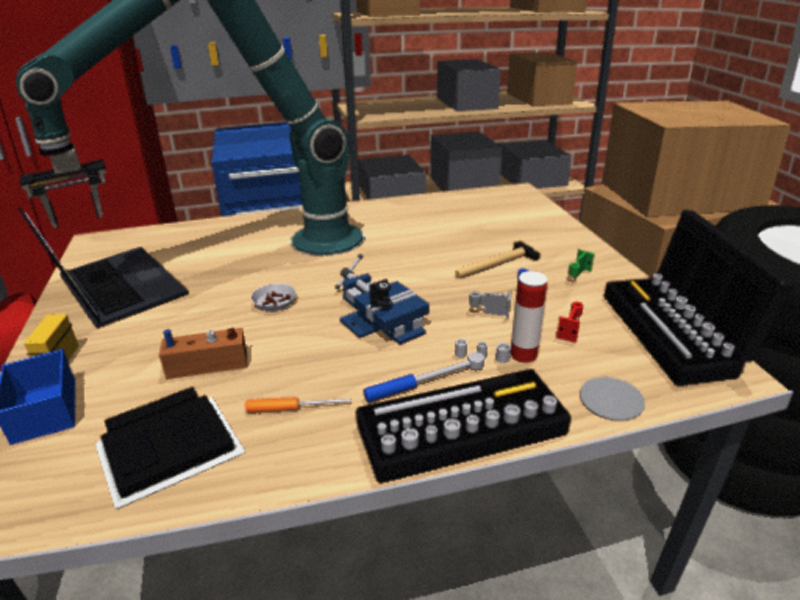

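View pics/top0.png

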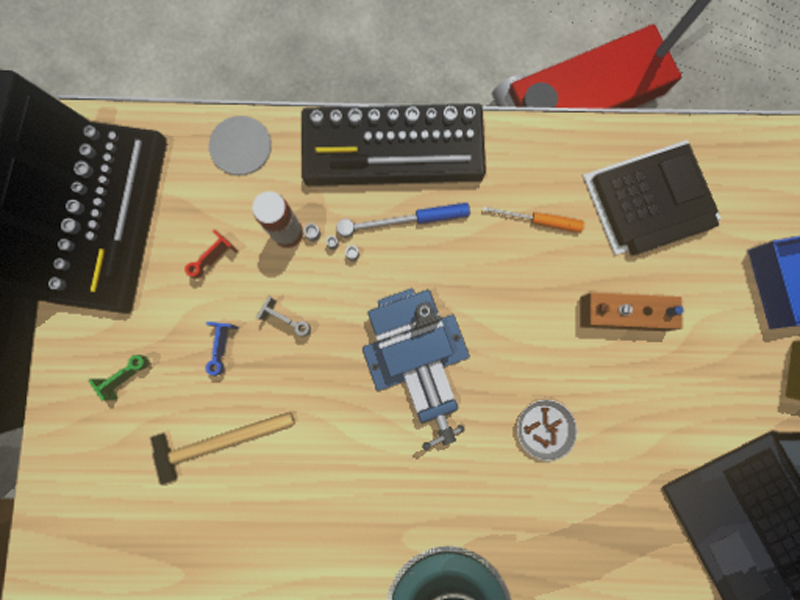

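The top view (800 px scale) shows the grey door half's knuckle at (302,328) with its plate running up-left to (265,308). The ear ring is at (425,310). In the stand, the worn pin is at (602,310), the bright pin at (626,310) and the punch at (675,310). The coloured door halves are decoys. I'll zoom in to refine these positions.

Run:
```python
from h import *
T=np.mean([viewer.read_camera("top").astype(float) for _ in range(6)],0).astype(np.uint8)
S=np.mean([viewer.read_camera("scene").astype(float) for _ in range(6)],0).astype(np.uint8)
def crop(im,u,v,n=20,h=15): 
    c=cv2.resize(im[v-h:v+h,u-n:u+n,::-1],(400,300),interpolation=cv2.INTER_CUBIC)
    for k in range(0,400,50): cv2.putText(c,str(u-n+k//10),(k,10),0,.35,(0,255,255))
    for k in range(50,300,50): cv2.putText(c,str(v-h+k//10),(0,k),0,.35,(0,255,255))
    return c
cv2.imwrite("pics/z1.png",np.vstack([np.hstack([crop(T,270,202),crop(T,183,203)]),np.hstack([crop(T,397,198),crop(S,247,187)])]))
np.savez("im0.npz",T=T,S=S)
```

```text
(no output)
```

View pics/z1.png

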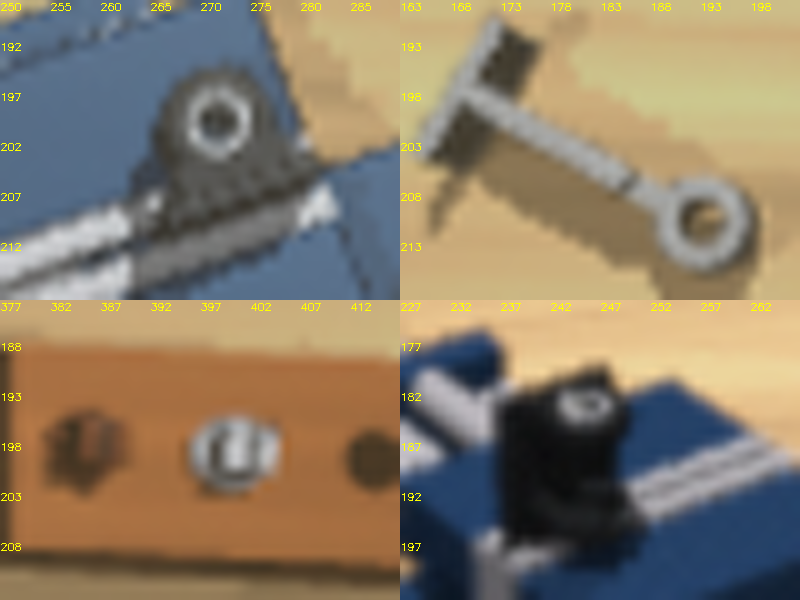

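Run:
```python
from h import *
d=np.load("im0.npz");T=d["T"];S=d["S"]
e=ray("top",(271.25,198.55),125);k=ray("top",(193.05,209.95),49.5);f=ray("top",(169.3,197.0),56)
print("ear",e,"knuckle",k,"flange",f,np.hypot(*(f-k)[:2]),"door yaw",np.degrees(np.arctan2(*(f-k)[[1,0]]))-90)
print("scene ear",ray("scene",(227+(585-400)/10-.45,172+(405-300)/10-.45),125))
# vice yaw: jaw edges lines in top image (white jaw strip edges), by pixel points at z=66
for a,b in [((250.5,214),(278,202))]: pass
a=ray("top",(250+0/10,187+25.7),66);b=ray("top",(250+13,187+21.2),66);print("strip",np.degrees(np.arctan2(*(a-b)[[1,0]]))-90)
a=ray("top",(250+0,187+6.8),66);b=ray("top",(250+15,187+1.3),66);print("strip2",np.degrees(np.arctan2(*(a-b)[[1,0]]))-90)
for u,v in((400,198.3),(385,198.4),(414,198)): print(ray("top",(u,v),64))
def crop(im,u,v,n,h,s,vs=300):
    return cv2.resize(im[v-h:v+h,u-n:u+n,::-1],(400,300),interpolation=cv2.INTER_CUBIC)
A=crop(T,400,198,8,6,25);B=crop(S,136,214,8,6,25)
C=crop(T,396,198,32,24,12);D=crop(T,266,208,40,30,10)
cv2.imwrite("pics/z2.png",np.vstack([np.hstack([A,B]),np.hstack([C,D])]))
for n in("new_pin","worn_pin"): print(n,px("scene",[555,-315,64]),px("scene",[555,-315,82]),px("top",[555,-315,64]),px("top",[555,-315,82]))
```

```text
ear [537.3527667   58.71330933 125.        ] knuckle [507.38654526 283.17950139  49.5       ] flange [543.19824558 352.77641782  56.        ] 78.2701006555872 door yaw -27.22848051036194
scene ear [537.15446161  57.95720648 125.        ]
strip 20.31047737876328
strip2 21.513040245921474
[ 553.02124205 -316.16370847   64.        ]
[ 551.75982535 -273.04656546   64.        ]
[ 554.80144902 -356.33324853   64.        ]
new_pin [135.31715241 216.93960554] [134.25594431 212.38484853] [399.57012123 197.61077586] [401.94306581 196.90978909]
worn_pin [135.31715241 216.93960554] [134.25594431 212.38484853] [399.57012123 197.61077586] [401.94306581 196.90978909]
```

View pics/z2.png

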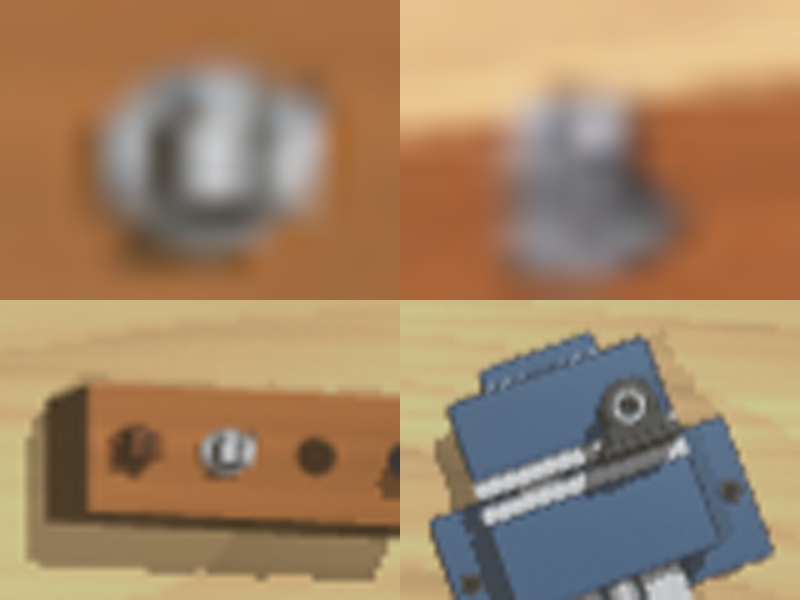

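Measured positions:
- **Ear:** (537.3, 58.4), the same in both cameras.
- **Vice yaw:** about 21°.
- **Door knuckle:** (507.4, 283.2), door yaw about -27.5°.
- **New pin:** about (554.8, -315), boss square to the world axes, with the dark line (tongue) along world x at crop (265,130).

Next I'll check IK branches, then grasp the door half.

```bash
cat >> h.py <<'E'
def rv(deg):
    a=np.radians(deg)/2; return np.pi*np.array([np.cos(a),np.sin(a),0])
def u(deg): return np.array([np.cos(np.radians(deg)),np.sin(np.radians(deg)),0])
EAR=np.array([537.3,58.4,125.]); VY=21.0
def st(tag=""):
    s=robot.observe(); print(tag,"t",round(s["t"],2),"p",s["tcp_pos"].round(2),"F",s["contact_force"].round(1),"M",s["wrist_torque"].round(2),"gw",round(s["grip_width"]*92,1),"gf",round(s["grip_force"],1),"j7",round(s["joints"][6],2)); return s
E
python3 - <<'E'
from h import *
k=np.array([507.4,283.2,0]);D=-27.5
g=k+58*u(D+90)
pl=EAR*[1,1,0]+58*u(VY+90)
for nm,p,aa in [("door",g+[0,0,26],(62.5,-117.5)),("place",pl+[0,0,92],(111,-69)),("pin",np.array([554.8,-315,69]),(90,-90)),("ins",EAR+[0,0,5],(-39,21,81,141,201,-159,-99))]:
    for a in aa:
        q=kin.ik(p,rv(a)); print(nm,a,None if q is None else np.round(q,2))
E
```

```text
door 62.5 [-0.1   0.75 -0.72  1.72  0.61  0.91 -1.56]
door -117.5 [ 0.18  1.14 -1.34  1.7   1.16  1.3   1.25]
place 111 [ 0.52  0.64 -1.06  1.92  0.67  0.99 -0.48]
place -69 [-1.11  0.61  1.12  2.02 -0.69  0.95 -2.41]
pin 90 [ 0.75  0.61 -0.4   1.69  0.28  0.9   0.24]
pin -90 [ 0.31  0.57  0.22  1.73 -0.15  0.86 -2.55]
ins -39 [ 0.21  0.39 -0.47  1.89  0.22  0.91 -2.61]
ins 21 [ 0.39  0.44 -0.71  1.88  0.35  0.95 -1.68]
ins 81 [ 0.45  0.47 -0.78  1.88  0.4   0.96 -0.67]
ins 141 [ 0.54  0.52 -0.91  1.87  0.48  0.99  0.31]
ins 201 [ 0.65  0.62 -1.1   1.87  0.63  1.06  1.23]
ins -159 [ 0.65  0.62 -1.1   1.87  0.63  1.06  1.23]
ins -99 [ 0.75  0.78 -1.32  1.86  0.82  1.19  2.13]
```

Run:
```python
from h import *
s=robot.observe(); robot.servo_line(s["tcp_pos"]+[0,0,100],feed=300)
k=np.array([507.4,283.2,0]);D=-27.5
g=k+58*u(D+90)
robot.movep(g+[0,0,170],rv(62.5)); st("above")
robot.servo_line(g+[0,0,26],feed=150); st("at")
grip(0.0,40); s=st("grip")
robot.servo_line(g+[0,0,29],feed=30); st("lift")
robot.servo_line(g+[0,0,190],feed=250); st("up")
im=viewer.read_camera("top"); np.save("im1.npy",im)
cv2.imwrite("pics/g1.png",cv2.resize(im[150:270,110:270,::-1],(800,600),interpolation=cv2.INTER_CUBIC))
```

```text
above t 5.78 p [534.78 333.83 169.96] F [ 0.3  0.3 -0.4] M [-0.04 -0.08  0.04] gw 91.9 gf 0.0 j7 -1.44
at t 6.88 p [534.79 335.29  27.01] F [ 0.2  0.5 -1.1] M [-0.06 -0.05 -0.01] gw 92.2 gf 0.0 j7 -1.54
grip t 8.23 p [534.19 334.63  26.  ] F [0.6 0.7 0.7] M [-0.06 -0.03  0.01] gw 0.7 gf 0.0 j7 -1.54
lift t 8.48 p [534.36 334.81  29.33] F [-0.6 -0.8 -0.8] M [-0.01 -0.04 -0.  ] gw 0.4 gf 0.0 j7 -1.53
up t 9.28 p [533.6  333.75 188.61] F [-0.6  0.2 -0.2] M [-0.02 -0.01 -0.01] gw 0.6 gf 0.0 j7 -1.42
```

View pics/g1.png

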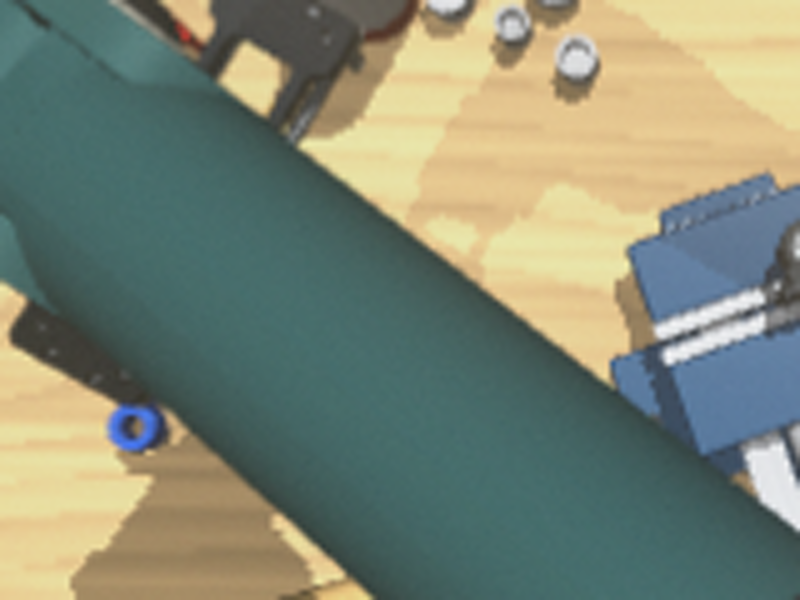

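The gripper shut on nothing, and the arm hides the door in the top view. I'll check with the scene camera.

Run:
```python
from h import *
im=viewer.read_camera("scene"); np.save("im2.npy",im)
cv2.imwrite("pics/g2.png",cv2.resize(im[110:230,240:400,::-1],(800,600),interpolation=cv2.INTER_CUBIC))
for p in ([534,334,188],[507.4,283.2,49.5]): print(((px("scene",p)-[240,110])*5).round())
```

```text
[409. 225.]
[317. 387.]
```

View pics/g2.png

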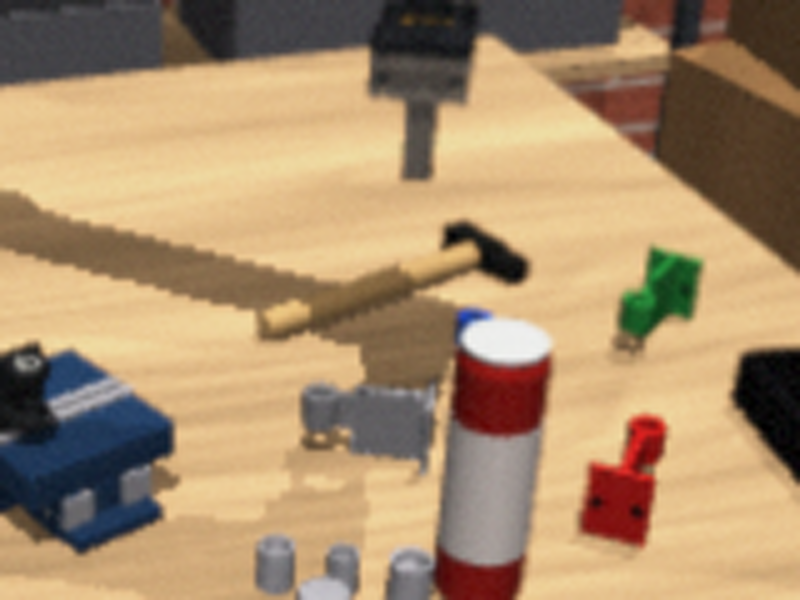

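Run:
```python
from h import *
p=np.array([171.3,-627,175.4])
for z in(0,20,38,88): print("start scene(seen ~47.5,143)",z,px("scene",p+[0,0,z]).round(1))
q=np.array([534,334,188.6])
for z in(0,20,38,88): print("now scene tip seen ~(323.4,146), body bottom (323.4,130)",z,px("scene",q+[0,0,z]).round(1), "top", px("top",q+[0,0,z]).round(1))
s=st(); print(s["tcp_rot"], s["joints"].round(3))
```

```text
start scene(seen ~47.5,143) 0 [ 51.9 150.3]
start scene(seen ~47.5,143) 20 [ 50.4 145.6]
start scene(seen ~47.5,143) 38 [ 49.1 141.3]
start scene(seen ~47.5,143) 88 [ 45.3 129.1]
now scene tip seen ~(323.4,146), body bottom (323.4,130) 0 [321.8 154.7] top [165.3 194.9]
now scene tip seen ~(323.4,146), body bottom (323.4,130) 20 [322.2 149.5] top [163.5 194. ]
now scene tip seen ~(323.4,146), body bottom (323.4,130) 38 [322.6 144.7] top [161.8 193.1]
now scene tip seen ~(323.4,146), body bottom (323.4,130) 88 [323.6 131.1] top [156.8 190.5]
 t 9.38 p [533.26 333.68 187.79] F [-0.3 -0.6 -0.1] M [-0.02 -0.    0.01] gw 0.5 gf 0.0 j7 -1.42
[ 2.6857377   1.62979085 -0.00565992] [-0.056  0.559 -0.792  1.603  0.423  1.163 -1.424]
```

The body bottom projects where it should. But the visible fingertips end about 30 mm above the reported TCP, both now and at the start, which explains the miss. I'll grasp again lower, watching the force.

Run:
```python
from h import *
k=np.array([507.4,283.2,0]);D=-27.5
g=k+58*u(D+90)
grip(1.0,40)
robot.servo_line(g+[0,0,26],feed=200); st("26")
for z in (18,11,4):
    robot.servo_line(g+[0,0,z],feed=40); s=st(z)
    if abs(s["contact_force"][2])>6: break
grip(0.0,40); s=st("grip")
if s["grip_width"]*92>3:
    z=s["tcp_pos"][2]
    robot.servo_line(g+[0,0,z+10],feed=40); st("lift")
    robot.servo_line(g+[0,0,z+160],feed=250); robot.hold(.2); st("up")
im=viewer.read_camera("scene"); np.save("im3.npy",im)
cv2.imwrite("pics/g3.png",cv2.resize(im[110:230,240:400,::-1],(800,600),interpolation=cv2.INTER_CUBIC))
```

```text
26 t 11.72 p [534.91 335.51  27.25] F [0.3 0.6 0.6] M [-0.06 -0.09 -0.04] gw 92.1 gf 0.0 j7 -1.54
18 t 12.07 p [534.27 334.5   18.13] F [-0.1 -0.7  0.1] M [-0.08 -0.1   0.03] gw 92.3 gf 0.0 j7 -1.54
11 t 12.39 p [533.89 334.44  10.55] F [0.8 0.5 0.3] M [-0.06 -0.04 -0.  ] gw 92.0 gf 0.0 j7 -1.55
4 t 12.72 p [533.92 334.47   3.56] F [0.5 0.2 0.1] M [-0.01 -0.05 -0.04] gw 92.0 gf 0.0 j7 -1.55
grip t 13.95 p [534.36 334.54   3.97] F [0.7 0.4 0.6] M [-0.1  -0.24  0.02] gw 7.6 gf 40.0 j7 -1.55
lift t 14.35 p [534.13 334.63  14.09] F [ 0.  -0.  -4.8] M [-0.   -0.04 -0.03] gw 7.3 gf 40.0 j7 -1.54
up t 15.3 p [533.28 333.9  161.93] F [-0.3 -0.5 -3.9] M [ 0.05 -0.09  0.02] gw 7.3 gf 40.0 j7 -1.44
```

The door half is held (7.3 mm wide, about 4 N). Now I'll move it beside the ears, touch the jaws lightly to get the height, and look.

Run:
```python
from h import *
y=u(VY+90); A=VY+90
def T(off,z): return EAR*[1,1,0]+(58+off)*y+[0,0,z]
s=robot.observe()
robot.movep(T(38,170),rv(A)); st("over")
robot.servo_line(T(38,76),feed=150); robot.hold(.2); s=st("76"); f0=s["contact_force"][2]
z=76
while z>62:
    z-=.7; robot.servo_line(T(38,z),feed=15); s=robot.observe()
    if s["contact_force"][2]-f0>5: break
st("contact cmd %.1f"%z)
robot.servo_line(T(38,z+1.2),feed=15); robot.hold(.2); st("lifted")
im=np.mean([viewer.read_camera("top").astype(float) for _ in range(3)],0).astype(np.uint8); np.save("im4.npy",im)
im2=viewer.read_camera("scene"); np.save("im5.npy",im2)
a=cv2.resize(im[180:220,235:285,::-1],(500,400),interpolation=cv2.INTER_CUBIC); b=cv2.resize(im2[165:205,225:285,::-1],(300,200),interpolation=cv2.INTER_CUBIC)
c=np.zeros((400,800,3),np.uint8); c[:,:500]=a; c[:200,500:]=b; cv2.imwrite("pics/g4.png",c)
```

```text
over t 16.33 p [503.16 148.77 170.2 ] F [-0.3  0.3 -3.5] M [ 0.07 -0.11  0.06] gw 7.9 gf 40.0 j7 -0.39
76 t 17.31 p [503.65 148.19  76.95] F [ 0.7 -0.8 -4.2] M [ 0.06 -0.07  0.03] gw 7.3 gf 40.0 j7 -0.5
contact cmd 68.3 t 20.06 p [503.11 148.49  68.85] F [-1.5  1.1  2.8] M [0.   0.24 0.04] gw 7.6 gf 40.0 j7 -0.51
lifted t 20.51 p [502.72 147.78  69.21] F [ 0.   0.4 -4.2] M [ 0.04 -0.09 -0.07] gw 7.7 gf 40.0 j7 -0.51
```

View pics/g4.png

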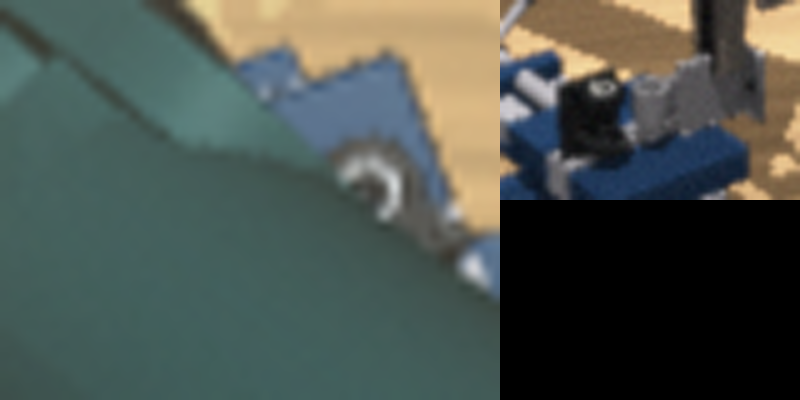

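The scene view shows the knuckle right beside the ear, with the ear ring at crop (602,87) and the knuckle ring at (653,83). I'll get y by touching the ear's side (knuckle centre then 30 mm out), slide in, and get x by touching the hinge plate (3 mm off).

```bash
cat > p.py <<'E'
from h import *
y=u(VY+90); x=u(VY); A=VY+90
def T(off,z,dx=0): return EAR*[1,1,0]+(58+off)*y+dx*x+[0,0,z]
def rel(s):
    d=(s["tcp_pos"]-EAR)*[1,1,0]; return d@y-58, d@x
E
python3 - <<'E'
from p import *
robot.servo_line(T(36,81),feed=60); robot.hold(.15); f0=st("a")["contact_force"]
off=36
while off>26:
    off-=.5; robot.servo_line(T(off,81),feed=15); s=robot.observe(); f=s["contact_force"]-f0
    if f@y>4: break
st("ytouch cmd %.1f f %.1f"%(off,f@y)); print(rel(s)); offc=rel(s)[0]
dy=offc-30
if abs(dy)<4:
    robot.servo_line(T(off+3,81),feed=40); robot.servo_line(T(off+4,69.7),feed=60); robot.hold(.1); f0=st("b")["contact_force"]
    for o in (24,16,8,3,0):
        robot.servo_line(T(o+dy,69.7),feed=60); s=robot.observe(); f=s["contact_force"]-f0; print(o,rel(s),f.round(1))
        if np.hypot(*f[:2])>8: break
    else:
        dx=0
        robot.hold(.15); f0=robot.observe()["contact_force"]
        while dx>-8:
            dx-=.5; robot.servo_line(T(dy,69.7,dx),feed=15); s=robot.observe(); f=s["contact_force"]-f0
            if f@x>4: break
        st("xtouch cmd %.1f f %.1f"%(dx,f@x)); print(rel(s))
        import json; json.dump(dict(dy=dy,dxc=dx,dxm=rel(s)[1]),open("p.json","w"))
E
```

```text
a t 21.2 p [503.54 146.02  80.96] F [ 0.3 -0.1 -3.4] M [ 0.02 -0.04 -0.02] gw 7.3 gf 40.0 j7 -0.49
ytouch cmd 26.0 f 5.6 t 26.2 p [506.75 138.16  81.13] F [-3.2  4.6 -4.2] M [ 1.19  0.44 -0.07] gw 7.4 gf 40.0 j7 -0.47
(np.float64(27.408359746353753), np.float64(0.060100451833779676))
b t 26.89 p [505.41 140.29  69.34] F [-0.4  0.1 -3.5] M [ 0.04 -0.08 -0.04] gw 7.5 gf 40.0 j7 -0.49
24 (np.float64(20.486098968482338), np.float64(-0.1148463749401305)) [ 0.6 -0.4 -1.9]
16 (np.float64(12.63725683266064), np.float64(0.07917738617250294)) [ 0.4  1.  -0.8]
8 (np.float64(4.7134862044187), np.float64(0.06066403299877347)) [ 1.1  0.8 -0.5]
3 (np.float64(-0.031676145361586805), np.float64(0.014331877242791209)) [ 1.1 -0.1 -1.3]
0 (np.float64(-2.849120054709644), np.float64(-0.04188246600021887)) [ 0.3 -0.  -0.1]
xtouch cmd -6.5 f 4.6 t 31.65 p [512.33 108.36  70.02] F [ 4.3  1.8 -6.3] M [ 0.69 -1.21  0.31] gw 7.5 gf 40.0 j7 -0.43
(np.float64(-2.406930390950464), np.float64(-5.4035839850945715))
```

Touch readings put the bore in line at about (-2.4 x, -2.6 y) from nominal. I'll set the door down there, let go, move over to the pin, and look on the way.

Run:
```python
from p import *
robot.servo_line(T(-2.5,69.7,-2.4),feed=30); robot.hold(.1); s=st("inline"); print(rel(s))
robot.servo_line(T(-2.5,67.9,-2.4),feed=15); robot.hold(.1); s=st("down"); print(rel(s))
grip(0.5); s=st("open")
robot.servo_line(T(-2.5,160,-2.4),feed=250)
P=np.array([554.8,-315,0])
robot.movep(P+[0,0,120],rv(90)); st("over pin")
T_=np.mean([viewer.read_camera("top").astype(float) for _ in range(4)],0).astype(np.uint8)
S_=np.mean([viewer.read_camera("scene").astype(float) for _ in range(4)],0).astype(np.uint8)
np.savez("im6.npz",T=T_,S=S_)
a=cv2.resize(T_[185:225,233:283,::-1],(500,400),interpolation=cv2.INTER_CUBIC)
b=cv2.resize(S_[170:200,232:277,::-1],(300,200),interpolation=cv2.INTER_CUBIC)
d=cv2.resize(S_[165:225,110:155,::-1],(300,400),interpolation=cv2.INTER_CUBIC)
c=np.zeros((600,800,3),np.uint8); c[:400,:500]=a; c[400:,:300]=b; c[:400,500:]=d
cv2.imwrite("pics/g5.png",c)
```

```text
inline t 32.03 p [514.62 108.91  69.57] F [ 0.5 -1.6 -2.4] M [-0.05 -0.04  0.02] gw 8.0 gf 40.0 j7 -0.43
(np.float64(-2.7128005354316898), np.float64(-3.073039325754821))
down t 32.4 p [515.46 109.06  69.17] F [-2.4 -2.4  9.7] M [-0.48  0.67 -0.04] gw 7.8 gf 40.1 j7 -0.43
(np.float64(-2.883393776060629), np.float64(-2.23448102290609))
open t 33.11 p [515.15 109.39  67.86] F [ 0.3 -0.4  0. ] M [-0.08 -0.12  0.01] gw 46.2 gf 0.0 j7 -0.43
over pin t 35.2 p [ 555.72 -312.64  120.44] F [ 0.2 -0.1  0.6] M [-0.   -0.09  0.03] gw 45.9 gf 0.0 j7 0.04
```

View pics/g5.png

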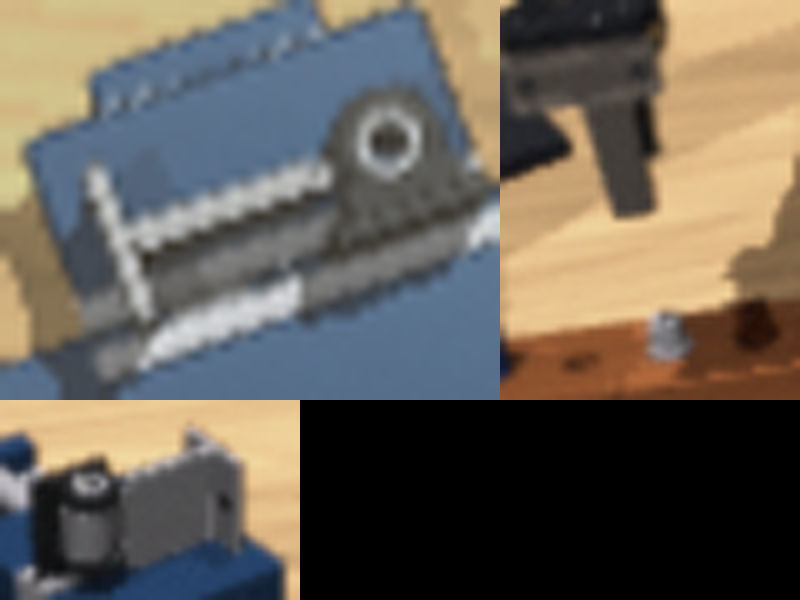

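The door half stands in line between the ears. In the top crop the plate runs from (325,172) to the flange centre at (121,245), and the ear ring is at (388,138). Now I'll compute the residuals and the real fingertip height.

Run:
```python
from h import *
R=lambda a,z: ray("top",(233+a[0]/10-.45,185+a[1]/10-.45),z)
e=R((388,138),125);f=R((121,245),122);p1=R((325,172),122);p2=R((150,230),122)
d=(p1-p2)[:2];L=np.hypot(*d);d/=L
print("ear",e,"line yaw",np.degrees(np.arctan2(-d[1],-d[0]))-90)
r=(e-p1)[:2]; n=np.array([-d[1],d[0]]); print("ear off line",r@n, "n",n,"flange->ear along",(e-f)[:2]@d,"(want 80) perp f",(e-f)[:2]@n)
print("pin flange-underside scene", px("scene",[554.8,-315,64]), "seen", 110+168/6.667-.5,165+355/6.667-.5)
s=robot.observe()
for z in(20,25,30,35,40):print(z,px("scene",s["tcp_pos"]+[0,0,z]),"seen tip",110+135/6.667-.4,165+215/6.667-.4)
# plate midline by brightness profile
T=np.load("im6.npz")["T"].mean(2)
```

```text
ear [537.90975743  58.44735034 125.        ] line yaw 19.600196388856816
ear off line 3.165222930292138 n [0.9420563 0.3354548] flange->ear along 78.59447198506754 (want 80) perp f 4.567052973117698
pin flange-underside scene [135.31864705 216.90526795] seen 134.69874006299685 217.74733763311835
20 [130.85262398 197.15153539] seen tip 129.84898755062247 196.84838758062097
25 [130.54432435 195.80530392] seen tip 129.84898755062247 196.84838758062097
30 [130.23502348 194.45303601] seen tip 129.84898755062247 196.84838758062097
35 [129.92472011 193.09470294] seen tip 129.84898755062247 196.84838758062097
40 [129.61341302 191.73027596] seen tip 129.84898755062247 196.84838758062097
```

Run:
```python
from h import *
from scipy.optimize import minimize
d=np.load("im0.npz")["T"]; d2=np.load("im6.npz")["T"]
# bench: crop origin 163,188 scale 10
R=lambda a,z: ray("top",(163+a[0]/10-.45,188+a[1]/10-.45),z)
k=R((305,224),49.5);p1=R((235,192),56);p2=R((85,103),56);f=R((67,92),56)
v=(p1-p2)[:2];v/=np.hypot(*v);n=np.array([-v[1],v[0]])
print("bench yaw",np.degrees(np.arctan2(-v[1],-v[0]))-90,"knuckle off line",(k-p1)[:2]@n,"along",(k-f)[:2]@v,"n",n)
def row(T,P,dirv,z,c): # brightness profile across plate in world coords
    out=[]
    for t in np.arange(-9,9.1,.5):
        q=px(c,[*(P[:2]+t*dirv),z]).astype(np.float32); out.append(cv2.getRectSubPix(np.ascontiguousarray(T.mean(2).astype(np.float32)),(1,1),(float(q[0]),float(q[1])))[0,0])
    return np.array(out)
t=np.arange(-9,9.1,.5)
print("bench prof",t[0],np.mean([row(d,k[:2]-v*s,n,56,"top") for s in range(32,68,2)],0).round().astype(int))
e=np.array([537.9,58.45]);
for yaw in(19.5,20.5,21.5):
    b=u(yaw+90)[:2]; m=u(yaw)[:2]
    print(yaw,"vice prof",np.mean([row(d2,e+b*s,m,122,"top") for s in range(32,68,2)],0).round().astype(int))
```

```text
bench yaw -29.24386199456348 knuckle off line 2.2880367634949033 along 78.73877472235215 n [ 0.87254835 -0.48852777]
bench prof -9.0 [107 107 108 110 113 117 122 129 136 142 148 152 156 159 161 163 164 165
 164 164 162 160 158 156 154 153 153 153 153 153 154 155 156 157 158 158
 159]
19.5 vice prof [ 75  82  94 108 123 137 149 158 165 171 175 178 180 181 179 175 169 161
 153 145 138 131 126 120 116 113 111 110 110 111 111 111 111 111 111 111
 111]
20.5 vice prof [ 68  71  76  85  98 112 127 141 152 161 167 172 176 179 181 181 178 173
 167 159 151 143 136 130 124 119 115 112 111 110 110 111 111 111 111 111
 111]
21.5 vice prof [ 68  68  69  72  79  88 102 117 132 145 155 163 169 173 177 180 181 180
 177 172 165 157 149 141 134 128 123 118 114 112 111 110 110 111 111 111
 111]
```

Compared with the same measurement on the bench, the knuckle is within about 1 mm of in line, so it's good enough to try the pin. I'll pick up the pin, touching the stand top first to calibrate the finger height.

Run:
```python
from h import *
P=np.array([554.8,-315,0])
robot.servo_line(P+[0,0,46],feed=150); robot.hold(.1); s=st("46"); f0=s["contact_force"][2]
z=46
while z>30:
    z-=1.5; robot.servo_line(P+[0,0,z],feed=30); s=robot.observe()
    if s["contact_force"][2]-f0>4: break
st("touch cmd %.1f"%z); zc=s["tcp_pos"][2]
robot.servo_line(P+[0,0,zc+5],feed=40); robot.hold(.1)
grip(0.0,60); s=st("grip"); zg=s["tcp_pos"][2]
if 12<s["grip_width"]*92<17:
    robot.servo_line(P+[0,0,zg+15],feed=60); robot.servo_line(P+[0,0,190],feed=250); st("up")
S=viewer.read_camera("scene"); T=viewer.read_camera("top")
a=cv2.resize(S[150:225,100:160,::-1],(480,600),interpolation=cv2.INTER_CUBIC); cv2.imwrite("pics/g6.png",a)
print("zc",zc,"zg",zg)
```

```text
46 t 36.34 p [ 555.81 -315.26   47.3 ] F [ 0.4  0.5 -0. ] M [-0.05 -0.06  0.05] gw 46.1 gf 0.0 j7 -0.01
touch cmd 29.5 t 39.09 p [ 554.73 -314.93   29.39] F [-0.2  0.1 -0.5] M [-0.09 -0.05 -0.02] gw 46.2 gf 0.0 j7 -0.03
grip t 40.08 p [ 554.75 -314.99   34.32] F [ 0.1  0.8 -0.1] M [-0.03 -0.07 -0.01] gw 12.8 gf 60.0 j7 -0.02
up t 41.19 p [ 553.69 -315.02  188.53] F [-0.6  0.3 -1.8] M [-0.04 -0.06  0.01] gw 13.1 gf 60.0 j7 0.08
zc 29.385325850230444 zg 34.321828088682096
```

View pics/g6.png

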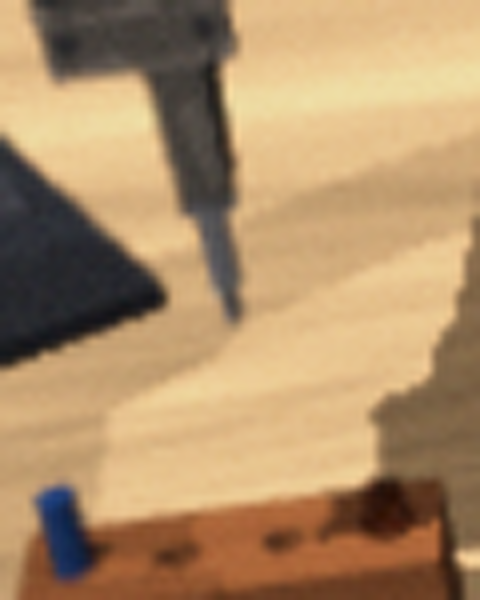

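The stand was never touched at TCP 29.4, so the tips really are at least 35 mm behind the nominal TCP. The pin is held by its boss, hanging straight below the fingers at crop (215,215) to (233,318), with its origin about 29.7 mm above the TCP. Next comes the insertion, searching with light force.

```bash
cat > ins.py <<'E'
from h import *
O=29.7; ZT=125+49.5-O   # TCP z with tip on the ear top
E
python3 - <<'E'
from ins import *
A=142; E=np.array([537.6,57.4,0])
robot.movep(E+[0,0,ZT+10],rv(A)); robot.servo_line(E+[0,0,ZT+5],feed=60); robot.hold(.15); s=st("above"); f0=s["contact_force"]
robot.servo_line(E+[0,0,ZT-2],feed=40); s=st("press")
pts=[(0,0)]+[(r*np.cos(t),r*np.sin(t)) for r,n in((1,6),(2,11),(3,16)) for t in np.arange(n)*2*np.pi/n]
ok=False
for dx,dy in pts:
    C=E+[dx,dy,0]; robot.servo_line(C+[0,0,ZT-2.2],feed=25); s=robot.observe()
    F=(s["contact_force"]-f0)[2]; z=s["tcp_pos"][2]
    if (dx==0 or dy==0) : print(round(dx,1),round(dy,1),z.round(2),F.round(1))
    if z<ZT-1.9 and F<4: ok=True;break
    if s["t"]>52: break
print(ok,dx,dy); st("end"); np.save("C.npy",np.array([*C,*f0]))
if ok:
    for d in (4,6,8):
        robot.servo_line(C+[0,0,ZT-d],feed=40); s=st(d)
        if (s["contact_force"]-f0)[2]>18: break
E
```

```text
above t 43.09 p [537.69  57.09 149.78] F [ 0.4 -0.2 -0.6] M [ 0.02 -0.08  0.02] gw 12.8 gf 60.0 j7 0.24
press t 43.42 p [538.44  57.72 143.48] F [-0.  -0.2  5.8] M [-0.12 -0.    0.01] gw 12.8 gf 60.0 j7 0.23
0 0 143.44 7.0
1.0 0.0 143.44 8.7
2.0 0.0 143.46 8.8
True -1.918985947228995 -0.5634651136828588
end t 46.92 p [535.14  56.7  142.04] F [ 0.7  0.7 -0.5] M [ 0.12 -0.29  0.03] gw 12.6 gf 60.0 j7 0.23
4 t 47.17 p [535.3   56.81 140.24] F [ 1.3  0.4 -0.9] M [ 0.14 -0.37  0.04] gw 12.9 gf 60.0 j7 0.23
6 t 47.42 p [535.39  56.8  138.43] F [-0.1  0.5 -1.2] M [ 0.09 -0.38  0.  ] gw 12.8 gf 60.0 j7 0.23
8 t 47.67 p [535.5   56.78 136.55] F [ 0.9  1.3 -2.2] M [ 0.14 -0.35 -0.04] gw 13.2 gf 60.0 j7 0.23
```

It's in the upper ear: the tip was on top at TCP 143.5, so home is at about 94 and the key stop at about 102.6. Continuing down.

Run:
```python
from ins import *
c=np.load("C.npy"); f0=c[3:]; C=np.array([535.5,56.8,0]); z=136.5
stuck=False
while z>103.5:
    z-=2.0; robot.servo_line(C+[0,0,z],feed=50); s=robot.observe(); F=(s["contact_force"]-f0)[2]; zm=s["tcp_pos"][2]
    if F>14 or zm-z>1.8: print("stop",z,zm.round(2),F.round(1)); stuck=True; break
st("end")
if stuck and z>125:
    for r in (1.2,2.2):
        for t in np.arange(8)*np.pi/4:
            robot.servo_line(C+[r*np.cos(t+.36),r*np.sin(t+.36),z],feed=25); s=robot.observe(); F=(s["contact_force"]-f0)
            if s["tcp_pos"][2]-z<.5: print("in",r,t); break
        else: continue
        break
    st("end2")
```

```text
end t 51.92 p [535.76  56.82 102.97] F [-0.4 -0.2  5.3] M [ 0.01 -0.25  0.07] gw 13.0 gf 60.0 j7 0.19
```

The pin is through the knuckle and at the key. Pressing lightly and turning.

Run:
```python
from ins import *
c=np.load("C.npy"); f0=c[3:]; C=np.array([535.5,56.8,0]); z=102.5
F=0
while z>95:
    z-=.5; robot.servo_line(C+[0,0,z],feed=20,rotation=rv(142)); s=robot.observe(); F=(s["contact_force"]-f0)[2]
    if F>11: break
st("pressed %.1f"%z); z0=s["tcp_pos"][2]
a=142; found=z<=97
while not found and a<262:
    a+=6; robot.servo_line(C+[0,0,z],feed=60,rotation=rv(a)); s=robot.observe(); F=(s["contact_force"]-f0)[2]; zm=s["tcp_pos"][2]
    if a%24==4 or zm<z0-.5: print(a,zm.round(2),F.round(1),s["t"].round(2))
    if zm<z0-.5: found=True
    if s["t"]>64: break
st("a=%d found=%s"%(a,found))
if found:
    while z>90:
        z-=1.2; robot.servo_line(C+[0,0,z],feed=40); s=robot.observe(); F=(s["contact_force"]-f0)[2]; zm=s["tcp_pos"][2]
        if F>22 or s["t"]>68: break
    st("home? %.1f"%z)
```

```text
pressed 101.0 t 52.67 p [536.28  56.93 102.67] F [-2.2 -1.7 13.4] M [-0.24  0.28  0.01] gw 12.8 gf 60.1 j7 0.19Traceback (most recent call last):
  File "<stdin>", line 11, in <module>
AttributeError: 'float' object has no attribute 'round'
```

Just a print bug; resuming.

Run:
```python
from ins import *
c=np.load("C.npy"); f0=c[3:]; C=np.array([535.5,56.8,0]); z=101.0; z0=102.67
s=st("now"); a=148; found=s["tcp_pos"][2]<z0-.6
while not found and a<262:
    a+=6; robot.servo_line(C+[0,0,z],feed=60,rotation=rv(a)); s=robot.observe(); F=(s["contact_force"]-f0)[2]; zm=s["tcp_pos"][2]
    print(a,round(zm,2),round(F,1),round(s["t"],2))
    if zm<z0-.6: found=True
    if s["t"]>63: break
st("a=%d found=%s"%(a,found))
if found:
    while z>90:
        z-=1.2; robot.servo_line(C+[0,0,z],feed=40); s=robot.observe(); F=(s["contact_force"]-f0)[2]; zm=s["tcp_pos"][2]
        if F>20 or s["t"]>67.5: break
    st("home? %.1f"%z)
```

```text
now t 52.92 p [536.16  56.83 102.48] F [-1.4 -0.9 13.1] M [-0.32  0.16  0.  ] gw 13.0 gf 60.0 j7 0.28
154 102.28 11.9 53.18
160 101.19 5.7 53.44
a=160 found=True t 53.44 p [535.6   56.55 101.19] F [ 0.5 -1.   5.2] M [-0.14 -0.19  0.03] gw 13.1 gf 60.0 j7 0.45
home? 92.6 t 55.19 p [535.93  56.6   95.05] F [-5.7 -2.8 24.4] M [-0.89  1.22  0.1 ] gw 12.9 gf 60.0 j7 0.45
```

Run:
```python
from ins import *
C=np.array([535.5,56.8,0])
for a in (164,168,162): robot.servo_line(C+[0,0,92.4],feed=60,rotation=rv(a)); st(a)
robot.servo_line(C+[0,0,91.8],feed=30); s=st("press")
im=viewer.read_camera("scene"); cv2.imwrite("pics/g7.png",cv2.resize(im[160:205,225:285,::-1],(800,600),interpolation=cv2.INTER_CUBIC))
```

```text
164 t 55.44 p [536.01  56.55  95.05] F [-6.8 -3.5 26.1] M [-1.01  1.26 -0.02] gw 12.6 gf 60.1 j7 0.51
168 t 55.69 p [536.    56.45  95.01] F [-5.7 -4.2 24.8] M [-1.03  1.29 -0.1 ] gw 12.9 gf 60.0 j7 0.57
162 t 55.95 p [536.16  56.71  95.05] F [-5.1 -2.5 24.8] M [-0.85  1.23  0.05] gw 12.5 gf 60.0 j7 0.48
press t 56.2 p [536.21  56.67  95.02] F [-6.9 -4.9 29.9] M [-1.06  1.52  0.01] gw 13.0 gf 60.1 j7 0.48
```

View pics/g7.png

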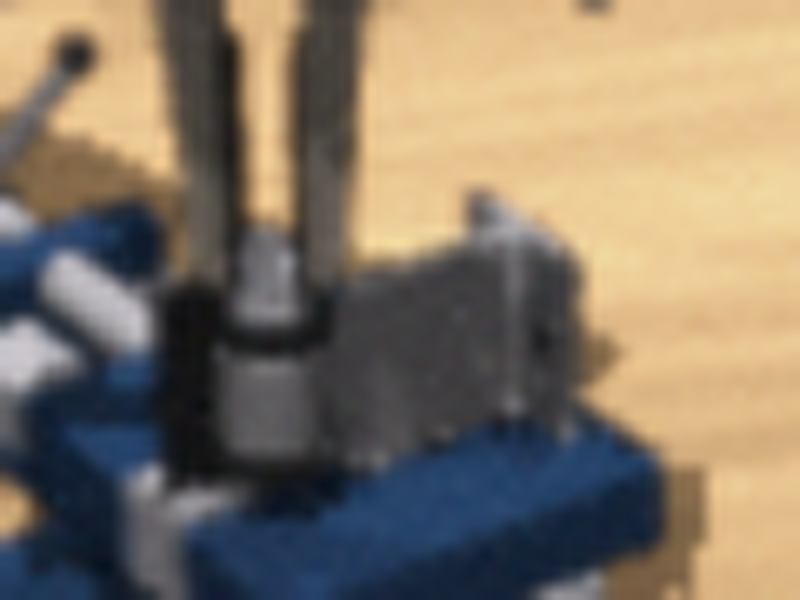

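The head's flange sits on the top ear (crop 275,320), and z stayed at 95.0 as the press rose from 24 to 30 N, so it is on a hard stop. Releasing, checking and handing in.

Run:
```python
from ins import *
s=robot.observe(); p=s["tcp_pos"]
robot.servo_line(np.array([p[0],p[1],94.6]),feed=30); st("relaxed")
grip(0.6); st("open")
robot.servo_line(np.array([p[0],p[1],200]),feed=150); robot.hold(.3); s=st("up")
im=viewer.read_camera("scene")
for n in("new_pin","door_half","ear_top"):
    for r in viewer.pinpoint(n,"scene")[:2]: print(n,round(r["confidence"],2),w("scene",r["at"]).round(1))
cv2.imwrite("pics/g8.png",cv2.resize(im[160:205,225:285,::-1],(800,600),interpolation=cv2.INTER_CUBIC))
```

```text
relaxed t 56.5 p [535.93  56.54  95.22] F [-3.9 -1.  12.8] M [-0.38  0.58  0.06] gw 12.7 gf 60.0 j7 0.48
open t 57.26 p [536.17  56.71  94.55] F [-0.8 -1.   0.4] M [ 0.05 -0.14 -0.01] gw 55.0 gf 0.0 j7 0.48
up t 58.41 p [535.91  56.73 199.46] F [ 0.5 -0.2 -0.5] M [ 0.04 -0.15 -0.01] gw 55.0 gf 0.0 j7 0.58
new_pin 0.42 [541.7  55.9 126.3]
door_half 0.74 [437.4 584.8  -3. ]
door_half 0.71 [538.3  54.5  63.5]
```

View pics/g8.png

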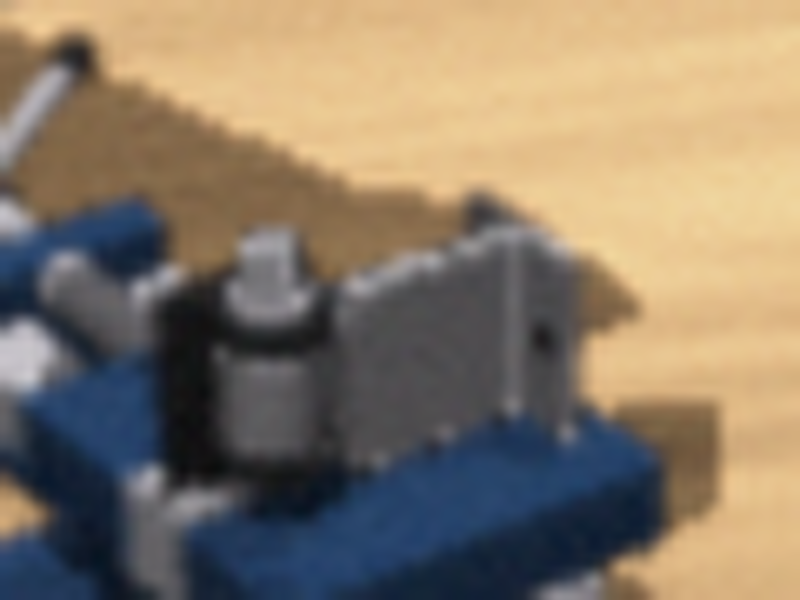

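The pin's flange is flush on the top ear at crop (270,305), the knuckle is in line beneath it, the plate stands along the jaws, and the gripper is clear.

```bash
python3 -c "
from h import *
print(robot.job_done())"
```

```text
the job is handed in; nothing more can be done
None
```

The hinge is back together and handed in at about 58 s: the door half stands on the jaws, the new pin's tongue dropped into the slot, and the head looks flush on the top ear in the last picture. The arm is clear of everything; no verdict came back.

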